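# Roll two invested casting rings into the slots of the feed track

## Task

First take the dropper bottle out of the casting-ring track and stand it upright on the bench. Then pick up the plaster spatula and use its blade to roll the two casting rings gently along the track, one in from each end, until each has dropped into its own cross slot in the middle; do not touch the rings with the gripper, lift them or let the bottle hit them, and leave the plaster model behind the track, the jar, brush and tape where they are. Finally lay the spatula down on the bench, clear of the track.

Things in the scene. Friction and masses are not known exactly. Their poses are not given: they have to be found in the camera images.
- track: fixed level aluminium channel, open on top, 410 mm long along its own y (and a 4 mm high tab at each end), 56 mm wide along its own x. Origin on the bench under its middle; z up; -x side towards the robot. Floor 12 mm above the bench, 48 mm wide; all walls (4 mm thick; end walls at y = +-200 mm) rise to 20 mm above the bench.
- slot_a (a point): centre of the first cross slot at floor level, 12 mm above the bench, at y = +35 mm of the track. The slot is 22 mm wide along the track and 8 mm deep over the full floor width; a ring rolled over it drops 2.7 mm (large) or 3.5 mm (small) and rests on both slot edges. Axes as the track's
- slot_b (a point): the same for the second cross slot, at y = -35 mm of the track. Bench beside the track (|y| < 150 mm): empty to 120 mm from the track's middle line on its -x side; on its +x side empty to 105 mm but for the plaster model, but a desk lamp's shade hangs over the back right (x > 0.65, y < -0.05 m), too low for a gripper
- ring_large: invested casting ring: steel cylinder with plaster-filled ends, diameter 48 mm, 44 mm long, 0.11 to 0.21 kg, lying in the track across it. Origin at its centre (36 mm above the bench on the flat floor); x is its axis; y and z turn as it rolls. Rolled slowly and let go it stops within mm. Starts 115 to 165 mm from the track's middle, at either end; the small ring is at the other end
- ring_small: like the large ring but 38 mm in diameter, 44 mm long, 0.07 to 0.15 kg; origin at its centre, 31 mm above the bench on the flat floor
- bottle: brown dropper bottle standing upright on the track floor between the two slots (within 18 mm of the track's middle), 31 mm in diameter up to 48 mm, black cap 20 mm in diameter above, 62 mm high, 35 g. Origin at the centre of its underside, z up
- spatula: plaster spatula lying left of the track. Round handle, diameter 21 mm, along its own y from +1 to +99 mm, axis 10.5 mm above the underside. Blade y = -9 to -99 mm, 1 mm thick, slanting: straight edges at x = +-15 mm from y = -37 (8 mm above the underside) to y = -88 mm (1 mm above). Origin: mid-length, underside; z up. 60 g, centre of mass at y = +37 mm
- model: cream plaster dental model, 62 x 71 mm, 29 mm high, loose, behind the track (its +x side). Origin at the centre of its underside
- jar: small lidded jar, 50 mm in diameter, 51 mm high, loose, front right. Origin at the centre of its underside
- brush: nail brush, 30 x 85 mm (long along its own y), 22 mm high, loose, back left. Origin at the centre of its underside
- tape: roll of masking tape lying flat, 96 mm in diameter, 25 mm high, loose, right of the track. Origin at the centre of its underside

How it is judged:
On the way, in this order (a step that is already met when the one before it is completed fails the run):
1. the bottle stands upright on the bench, out of the track, before any ring is rolled home (height (world z) of bottle between -0.01 and 0.006 m and angle between bottle's own z axis and vertical below 0.2 rad and contact force between the fingers and bottle below 0.05 N), for 0.2 s.
2. the spatula, off the bench, bears on a casting ring (height (world z) of spatula above 0.012 m and (contact force between spatula and ring_large above 0.02 N or contact force between spatula and ring_small above 0.02 N)).
3. both casting rings rest in the two slots, one in each ((((y of ring_large in the frame of track between 0.031 and 0.039 m and z of ring_large in the frame of track between 0.028 and 0.0347 m) and (y of ring_small in the frame of track between -0.039 and -0.031 m and z of ring_small in the frame of track between 0.023 and 0.0297 m)) or ((y of ring_large in the frame of track between -0.039 and -0.031 m and z of ring_large in the frame of track between 0.028 and 0.0347 m) and (y of ring_small in the frame of track between 0.031 and 0.039 m and z of ring_small in the frame of track between 0.023 and 0.0297 m)))), for 0.2 s.
At the end, for the whole second after the job is handed in: a ring rests in each slot (within 4 mm of its centre along the track, dropped 1.3 mm or more); the bottle stands on the bench (tilt under 0.2 rad, underside below 6 mm); the spatula lies on the bench (origin below 12 mm) off the track; all at rest (under 0.03 m/s) ((((y of ring_large in the frame of track between 0.031 and 0.039 m and z of ring_large in the frame of track between 0.028 and 0.0347 m) and (y of ring_small in the frame of track between -0.039 and -0.031 m and z of ring_small in the frame of track between 0.023 and 0.0297 m)) or ((y of ring_large in the frame of track between -0.039 and -0.031 m and z of ring_large in the frame of track between 0.028 and 0.0347 m) and (y of ring_small in the frame of track between 0.031 and 0.039 m and z of ring_small in the frame of track between 0.023 and 0.0297 m))) and linear speed of each of ring_large, ring_small, bottle, spatula below 0.03 m/s and height (world z) of bottle between -0.01 and 0.006 m and angle between bottle's own z axis and vertical below 0.2 rad and height (world z) of spatula between -0.01 and 0.012 m and contact force between spatula and track below 0.05 N); the robot touches nothing.
It fails at once if a casting ring is touched by the robot itself (fingers or arm) instead of the spatula (contact force between any of the fingers, the arm and ring_large above 0.5 N or contact force between any of the fingers, the arm and ring_small above 0.5 N).
It fails at once if the bottle is struck or pushed against a casting ring (contact force between bottle and ring_large above 0.3 N or contact force between bottle and ring_small above 0.3 N).
It fails at once if a casting ring is lifted or thrown out of the track (z of ring_large in the frame of track above 0.046 m or z of ring_small in the frame of track above 0.041 m).
It fails at once if a casting ring is not rolled gently: it goes faster than 0.30 m/s or the spatula bears on it with more than 15 N (linear speed of any of ring_large, ring_small above 0.3 m/s or contact force between spatula and ring_large above 15 N or contact force between spatula and ring_small above 15 N).
It fails at once if one of the four loose bystanders (plaster model behind the track, jar, brush, tape) is moved by more than 20 mm (distance of any of model, jar, brush, tape from where it was at the start of the episode above 0.02 m).
It also fails if it takes over 72 s, if anything falls off the work surface, if the arm or the gripper's body presses on something with over 40 N, if the wrist force passes 120 N, or if a joint passes its speed limit or range.

## Robot

A 7-joint arm with a two-finger parallel gripper is mounted at the origin on a cart in front of the work surface, level with it; the furniture and walls round the work are solid. World frame = base frame: x ahead of the robot, y to its left, z up, the work surface at z = 0. Lengths are in m, angles in rad, forces in N, time in s.
With the tool pointing down it reaches from about 0.4 to 0.875 m from the base axis. Payload 6.5 kg.
Tool frame: the origin (TCP) lies between the finger pads; the fingertips stand 25 mm ahead of it and the grasp point (between the pads) lies 6 mm ahead of it (bot.tips_ahead is the distance from the TCP to the fingertips, in m); z points along the fingers, y is the line along which they close (so a half turn about z gives the same grasp; the last joint's range is limited). The gripper opens to 85 mm and grips with 20 to 120 N. Pads are 22 mm wide; open, the fingers measure 114 mm over their backs; the gripper's body (76 mm by 85 mm) begins 54 mm behind the grasp point. The pads swing forward as they close: fully open they stand 13 mm farther back than shut.
Start: joints at [1.057, 0.536, -0.004, 1.538, 0.003, 1.067, -0.071], TCP at [0.281, -0.586, 0.256] pointing down, gripper open.
Joint ranges: [-2.7, 2.7], [-0.37, 2.16], [-1.27, 1.26], [0.24, 2.4], [-1.31, 4.45], [0.19, 1.91], [-2.76, 2.76]. Speed limits (rad/s): [2.39, 2.39, 3.14, 3.14, 3.14, 3.14, 3.14].

## Interface

Orientations are given as a rotation vector (axis times angle).
In Python, from bench import bot, imaging gives the robot as it stands (bot), with the cameras (imaging).
- The arm moves only by the tool jog_arm, called after "Call:" as name(argument=value, ...) on one line, values as JSON. Schema: {"type":"object","properties":{"ticks":{"type":"array","items":{"type":"array","items":{"type":"number"},"minItems":5,"maxItems":5},"minItems":1,"maxItems":5},"force":{"type":"number"},"only":{"type":"string"},"quiet":{"type":"boolean"},"lines":{"type":"string"}},"required":["ticks"],"additionalProperties":false}. ticks is a list of rows, 1 to 5 of them, each of 5 numbers: the finger opening in m, then dx, dy, dz in shares of the most that a row can go, 1 being 50 mm, then a turn about the tool's z in parts of the range, where 1.0 means 2 pi rad; each row shifts and turns the commanded pose from where the row before left it, along the tool's axes as they then stand; what a row does not reach is not made up. A row lasts 1/10 s, in which the tool goes at most 0.05 m and 0.15 rad, less where a joint would pass 70% of its speed; a pose out of reach is approached as far as the arm can. The fingers move at their own pace and stop on an object; force is the grip in N (left out, the last holds). Time passes only in rows, so rows that do not move let the fingers close. The tool returns the time, the measured TCP pose, the force, the opening and the grip force at its end. only (a regular expression) keeps the lines of the reply that match it, lines (a string "A,B") keeps lines A to B, and quiet returns only ok. Shift and turn numbers lie between -1 and 1, and a call with a number outside is refused. Input that does not fit is refused with a message, and nothing moves.
- bot.get_state(): the state, without advancing time (a new reading comes with each control period).
- imaging.snapshot(name): name is "side" or "top" or "wrist"; returns a dict with "frame" (384x512x3 uint8, blue, green, red), "vertical_fov" (degrees; the focal length in pixels is half the picture's height over the tangent of half this angle, whatever the lens; pixels are square), "cx", "cy" (the principal point, pixels), "k1" (the pictures are not rectified: a ray, as slopes to the right and down, at radius r is drawn at 1 + k1 r^2 times it, then the intrinsics apply), "R" (3x3) and "t" (3): a world point X has camera coordinates R X + t. Camera axes: x right, y down, z forward; pixel columns grow to the right and rows downward; lengths in m; the calibration is good to about 2 mm. A picture is of the moment at which its call begins. There is no depth.
- bot.finish_job(): hands the job in; it is judged then, once.
The state is a dict: "t": time; "joints": joint angles; "joint_velocities": joint speeds; "joint_efforts": joint torques, N m; "tool_pos": TCP position; "tool_rot": TCP orientation; "ft_force": force on the tool from outside, world axes, zero at the start; "torque": the same for the moment, N m; "grip_width": finger opening in m; "grip_force": force on a finger pad.
Only numpy, scipy, OpenCV 4.12 (cv2) and the standard library are available. Lean on these libraries where they do the work, as an engineer would, in place of code of your own. Each camera call takes 0.05 s, during which the arm holds its last target. There are 200 camera calls.

## Working session

There is one attempt and no reset: what is moved stays moved. The work goes in short steps, Python scripts to look and compute and a tool call to move; the robot and the scene stay as the last step left them, time stands still between calls to the robot, and variables do not carry over. Pictures are saved under pics/ and viewed, at most 11 in all, crops included, and the job is handed in when it is done.

```bash
ls; mkdir -p pics
```

Run:
```python
from bench import bot, imaging
import cv2,numpy as np,pickle
s=bot.get_state();print({k:np.round(v,3) for k,v in s.items()})
for n in("top","side"):
    p=imaging.snapshot(n);pickle.dump(p,open(f'pics/{n}0.pkl','wb'));print(n,p['vertical_fov'],p['cx'],p['cy'],p['k1'],np.round(p['R'],3),np.round(p['t'],3))
    cv2.imwrite(f'pics/{n}0.png',p['frame'])
```

```text
bench.py
pics
{'t': np.float64(0.0), 'joints': array([ 1.057,  0.537, -0.004,  1.539,  0.003,  1.067, -0.071]), 'joint_velocities': array([-0.001, -0.001, -0.   ,  0.001, -0.002,  0.   , -0.   ]), 'joint_efforts': array([ 1.000e-03, -5.834e+01,  1.049e+00, -2.591e+01,  1.200e-02,
        1.000e-02,  0.000e+00]), 'tool_pos': array([ 0.281, -0.585,  0.255]), 'tool_rot': array([-3.062e+00, -6.970e-01,  1.000e-03]), 'ft_force': array([-0.316,  0.231,  0.744]), 'torque': array([ 0.018, -0.015, -0.032]), 'grip_force': np.float64(0.0), 'grip_width': np.float64(0.085)}
top 55.961510670311576 253.5391737893445 187.04945517752068 -0.03654799432886724 [[-0.015 -1.     0.008]
 [-0.992  0.014 -0.129]
 [ 0.129 -0.01  -0.992]] [0.002 0.563 1.019]
side 50.39224933840853 258.0276619638529 195.09877008406826 -0.04026445570231277 [[ 0.994 -0.108 -0.006]
 [-0.06  -0.5   -0.864]
 [ 0.09   0.859 -0.504]] [-0.539  0.102  1.05 ]
```

View pics/top0.png

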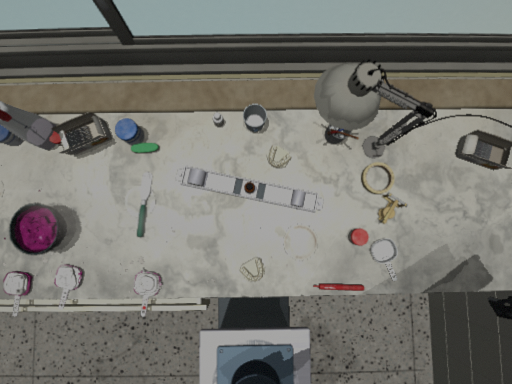

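View pics/side0.png

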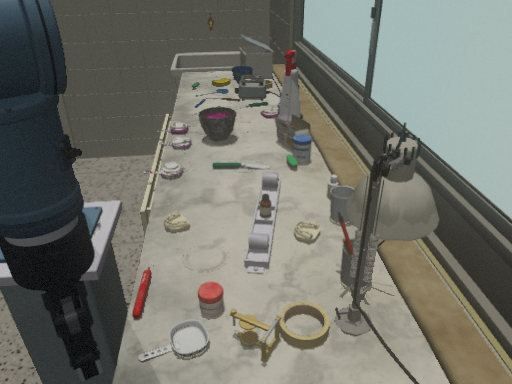

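The top view shows the track running from (182,177) to (321,205), rings at (197,177) and (299,197), and the bottle at (250,187). The spatula lies with its handle at (142,220) and blade tip near (151,180). The model is at (279,157). The side view agrees.

Create h.py:
```python
import numpy as np,cv2,pickle
def K(p):
    f=192/np.tan(np.radians(p['vertical_fov'])/2);return np.array([[f,0,p['cx']],[0,f,p['cy']],[0,0,1]])
def D(p): return np.array([p['k1'],0,0,0,0.])
def ray(p,uv):
    # exact inverse of s->s(1+k1 r^2)
    s=cv2.undistortPointsIter(np.array(uv,float).reshape(-1,1,2),K(p),D(p),None,None,(3,50,1e-10)).reshape(-1,2)
    R=np.array(p['R']);d=np.c_[s,np.ones(len(s))]@R;return -R.T@np.array(p['t']),d
def onz(p,uv,z):
    c,d=ray(p,uv);z=np.broadcast_to(z,len(d));return c+d*((z-c[2])/d[:,2])[:,None]
def proj(p,X):
    return cv2.projectPoints(np.array(X,float).reshape(-1,1,3),cv2.Rodrigues(np.array(p['R']))[0],np.array(p['t'],float),K(p),D(p))[0].reshape(-1,2)
```

Run:
```python
from h import *
p=pickle.load(open('pics/top0.pkl','rb'));q=pickle.load(open('pics/side0.pkl','rb'))
a=cv2.resize(p['frame'][130:245,125:330],None,fx=3.9,fy=3.9,interpolation=2)
b=cv2.resize(q['frame'][150:275,205:330],None,fx=4.4,fy=4.4,interpolation=2)
cv2.imwrite('pics/c1.png',a);cv2.imwrite('pics/c2.png',b)
print(onz(p,[[182,177],[321,205]],.01),onz(p,[[197,177],[299,197]],.05),onz(p,[[250,187]],.062),onz(p,[[142,220],[151,180]],.01))
g=p['frame'].astype(int);B,G,R=g[...,0],g[...,1],g[...,2]
m=(np.abs(R-40)<60)
```

```text
[[ 0.59954652  0.2078037   0.01      ]
 [ 0.50918867 -0.20693281  0.01      ]] [[ 0.59248225  0.15678589  0.05      ]
 [ 0.53013148 -0.13648817  0.05      ]] [[0.55958151 0.00398164 0.062     ]] [[0.47235    0.32528676 0.01      ]
 [0.59178642 0.3009785  0.01      ]]
```

View pics/c1.png

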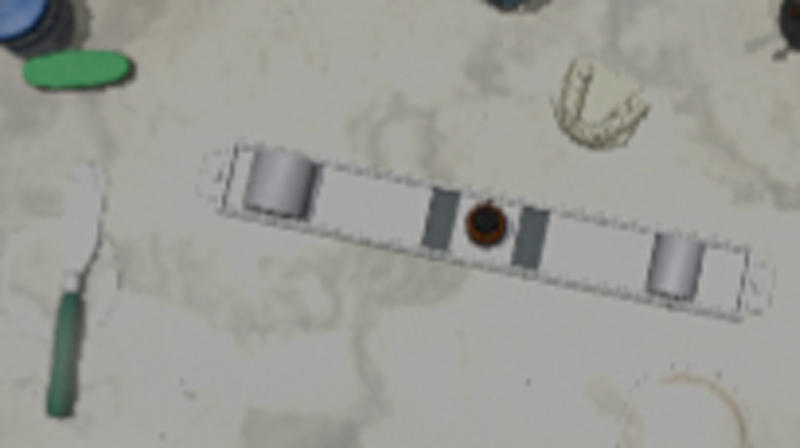

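View pics/c2.png

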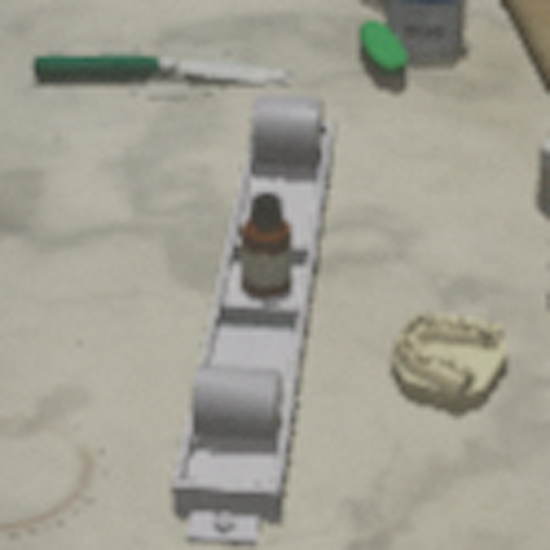

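c1 (3.9x, offset (125,130)) puts the dark slots at (440,219) and (531,238), the large ring at (280,183) on the left, the small ring at (676,265) and the bottle cap at (487,220). The spatula handle runs (68,292) to (60,412), with the blade tip near (90,168). c2 confirms this layout.

Create meas.py:
```python
from h import *
p=pickle.load(open('pics/top0.pkl','rb'));q=pickle.load(open('pics/side0.pkl','rb'))
f=lambda c:np.array(c,float)/3.9+[125,130]-.5+.5/3.9
r=lambda x:np.round(x,4).tolist()
print('cam',r(ray(p,[[0,0]])[0]),r(ray(q,[[0,0]])[0]))
c=onz(p,f([[238,147],[222,212],[748,248],[735,318]]),.02);print('corners',r(c), 'len',np.linalg.norm(c[0]-c[2]),np.linalg.norm(c[1]-c[3]),'w',np.linalg.norm(c[0]-c[1]),np.linalg.norm(c[2]-c[3]))
yv=(c[0]+c[1]-c[2]-c[3])[:2];yaw=np.arctan2(-yv[0],yv[1]);o=c.mean(0);print('origin',r(o),'yaw',yaw)
Y=np.array([-np.sin(yaw),np.cos(yaw)]);X=np.array([np.cos(yaw),np.sin(yaw)])
hsv=cv2.cvtColor(p['frame'],cv2.COLOR_BGR2HSV)
def comps(m,lo,hi,box):
    M=np.zeros_like(m,np.uint8);x0,y0,x1,y1=box;M[y0:y1,x0:x1]=m[y0:y1,x0:x1]
    n,l,s,ce=cv2.connectedComponentsWithStats(M);return [(s[i],ce[i],l==i) for i in range(1,n) if lo<s[i][4]<hi]
g=cv2.cvtColor(p['frame'],cv2.COLOR_BGR2GRAY)
for s,ce,l in comps(g<120,40,400,(225,170,275,205)):
    w=onz(p,[ce],.012)[0];print('dark',s.tolist(),r(ce),r(w),'track',r([(w-o)[:2]@X,(w-o)[:2]@Y]))
# bottle: brown saturated + cap dark
for s,ce,l in comps((hsv[...,1]>90)|(g<70),10,300,(238,176,262,198)):
    for z in(.06,.03+.012): 
        w=onz(p,[ce],z)[0];print('bottle',s.tolist(),r(w),'track',r([(w-o)[:2]@X,(w-o)[:2]@Y]))
for s,ce,l in comps((hsv[...,0]>60)&(hsv[...,0]<95)&(hsv[...,1]>80)&(g<110),40,400,(130,190,160,245)):
    yy,xx=np.where(l);W=onz(p,np.c_[xx,yy],.0105)[:,:2];m=W.mean(0);u=np.linalg.svd(W-m,full_matrices=0)[2][0];t=(W-m)@u
    print('handle',s.tolist(),r(m),u,t.min(),t.max(),np.percentile(np.abs((W-m)@[-u[1],u[0]]),97))
print('bladetip',r(onz(p,f([[90,165]]),.001)),'neck',r(onz(p,f([[70,290]]),.0105)),'end',r(onz(p,f([[60,415]]),.0105)))
# ring silhouettes: left/right edges; tangent rays in the track-normal plane -> y
for nm,L,R_,z in(('large',[[247,180]],[[315,190]],.036),('small',[[654,262]],[[701,268]],.031)):
    for e in(L,R_):
        w=onz(p,f(e),z)[0];print(nm,r(w),'track',r([(w-o)[:2]@X,(w-o)[:2]@Y]))
```

```bash
python3 meas.py
```

```text
cam [0.4269, 0.0037, 1.0826] [0.4471, -0.9097, 0.6135]
corners [[0.627, 0.1953, 0.02], [0.577, 0.207, 0.02], [0.5436, -0.1927, 0.02], [0.4906, -0.1809, 0.02]] len 0.3968629836356967 0.3973873056226365 w 0.051433194212147655 0.054355519611331074
origin [0.5596, 0.0072, 0.02] yaw -0.21544471259329231
dark [233, 178, 10, 17, 112] [237.6161, 185.7679] [0.5703, 0.0409, 0.012] track [0.0033, 0.0353]
dark [244, 181, 11, 13, 109] [249.2385, 187.3119] [0.5652, 0.0063, 0.012] track [0.0057, 0.0003]
dark [256, 183, 10, 16, 112] [260.5, 190.5] [0.5551, -0.0272, 0.012] track [0.003, -0.0345]
bottle [245, 182, 10, 11, 86] [0.5585, 0.0058, 0.06] track [-0.0008, -0.0016]
bottle [245, 182, 10, 11, 86] [0.5608, 0.0058, 0.042] track [0.0015, -0.0011]
bladetip [[0.6181, 0.3141, 0.001]] neck [[0.5199, 0.3245, 0.0105]] end [[0.4253, 0.33, 0.0105]]
large [0.5987, 0.1854, 0.036] track [0.0002, 0.1825]
large [0.5904, 0.1342, 0.036] track [0.003, 0.1307]
small [0.5329, -0.1195, 0.031] track [0.001, -0.1294]
small [0.5278, -0.1547, 0.031] track [0.0036, -0.1649]
```

Units first: shifts go in shares of 50 mm and turns go in shares of 2 pi rad. So 0.133 rad / 6.2832 = 0.0212.

Call:
jog_arm(ticks=[[0.06, 0, 0, 0, 0.0212], [0.06, 0, 0, 0, 0.0212], [0.06, 0, 0, 0, 0.0212], [0.06, 0, 0, 0, 0.0212], [0.06, 0, 0, 0, 0.0208]], force=30)

```text
t: 0.6
tool_pos: [0.2813, -0.5856, 0.2558]
tool_rot: [-3.122, 0.346, 0.001]
ft_force: [1.0, -0.7, -0.5]
grip_width: 0.0599
grip_force: 0.0
```

Call:
jog_arm(ticks=[[0.06, 0.22, -0.96, 0, 0], [0.06, 0.22, -0.96, 0, 0], [0.06, 0.22, -0.96, 0, 0], [0.06, 0.22, -0.96, 0, 0], [0.06, 0.22, -0.96, 0, 0]])

```text
t: 1.1
tool_pos: [0.3868, -0.3611, 0.256]
tool_rot: [-3.123, 0.337, 0.001]
ft_force: [1.1, -0.6, 0.3]
grip_width: 0.0601
grip_force: 0.0
```

Call:
jog_arm(ticks=[[0.06, 0.22, -0.96, 0, 0], [0.06, 0.22, -0.96, 0, 0], [0.06, 0.22, -0.96, 0, 0], [0.06, 0.22, -0.96, 0, 0], [0.06, 0.22, -0.96, 0, 0]])

```text
t: 1.6
tool_pos: [0.4917, -0.1386, 0.2562]
tool_rot: [3.123, -0.337, -0.0]
ft_force: [1.6, -0.8, 0.6]
grip_width: 0.0598
grip_force: 0.0
```

Create where.py:
```python
# offset from TCP to a world xy in tool axes: where.py x y z yaw
from bench import bot, imaging;import sys,numpy as np
from scipy.spatial.transform import Rotation as Q
s=bot.get_state();R=Q.from_rotvec(s['tool_rot']).as_matrix();x,y,z,w=map(float,sys.argv[1:])
a=np.arctan2(R[1,0],R[0,0]);print('t',s['t'],'tcp',np.round(s['tool_pos'],4),'delta',np.round(R.T@(np.array([x,y,z])-s['tool_pos']),4),'turn',round((a-w+np.pi)%(2*np.pi)-np.pi,4),'tilt',np.round(R[:,2],3))
```

```bash
python3 where.py .561 .006 .15 -.215
```

```text
t 1.6 tcp [ 0.4917 -0.1386  0.2562] delta [ 0.0369 -0.1561  0.1062] turn -0.0003 tilt [-0. -0. -1.]
```

To row units: -0.04 m is -0.8, -0.039 m is -0.78.

Call:
jog_arm(ticks=[[0.06, 0.2, -0.8, 0.5, 0], [0.06, 0.18, -0.78, 0.5, 0], [0.06, 0.18, -0.74, 0.5, 0], [0.06, 0, -0.4, 0.4, 0], [0.06, 0, 0, 0, 0]])

```text
t: 2.1
tool_pos: [0.5462, -0.0093, 0.1583]
tool_rot: [-3.123, 0.328, 0.009]
ft_force: [-0.8, 0.3, -0.8]
grip_width: 0.0599
grip_force: 0.0
```

```bash
python3 where.py .561 .006 .15 -.215
```

Run:
```python
from h import *
from bench import bot, imaging
for n in('wrist','side'):
    p=imaging.snapshot(n);pickle.dump(p,open(f'pics/{n}1.pkl','wb'));cv2.imwrite(f'pics/{n}1.png',p['frame'])
```

```text
t 2.1 tcp [ 0.5462 -0.0093  0.1583] delta [ 0.0113 -0.0181  0.0082] turn 0.0058 tilt [-0.005  0.002 -1.   ]
```

View pics/wrist1.png

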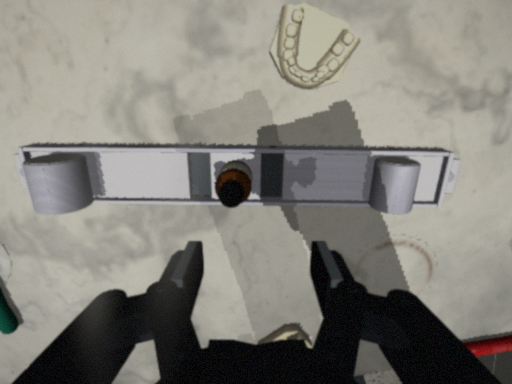

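The wrist view shows the bottle cap top at (234,193), the slots centred at (200,175) and (272,175), and the large ring spanning columns 25 to 93. The small ring spans 373 to 419 and the model is at (313,45).

Run:
```python
from h import *
p=pickle.load(open('pics/wrist1.pkl','rb'));r=lambda x:np.round(x,4).tolist()
print('cam',r(ray(p,[[0,0]])[0]))
s=onz(p,[[200.5,176],[272,176]],.012);print('slots',r(s),np.linalg.norm(s[0]-s[1]))
y=s[0]-s[1];yaw=np.arctan2(-y[0],y[1]);X=np.array([np.cos(yaw),np.sin(yaw)]);Y=np.array([-X[1],X[0]]);print('yaw',yaw)
o=s.mean(0)[:2]
T=lambda uv,z:r(np.c_[(onz(p,uv,z)[:,:2]-o)@X,(onz(p,uv,z)[:,:2]-o)@Y])
print('walls xy',T([[235,147],[235,204]],.02),'ends',T([[25,180],[447,180]],.02))
print('cap',T([[234,193]],.074),'bottle foot far',T([[235,163]],.060))
print('large',T([[25,185],[93,182]],.036),'small',T([[373,187],[419,185]],.031), 'model',T([[283,10],[358,40],[302,86]],.029))
```

```text
cam [0.6301, -0.0267, 0.2769]
slots [[0.5667, 0.0427, 0.012], [0.5522, -0.0256, 0.012]] 0.06985323362356662
yaw -0.20952999903269484
walls xy [[0.0299, -0.0001], [-0.0262, 0.0013]] ends [[-0.0014, 0.2065], [-0.0014, -0.2042]]
cap [[0.0044, -0.0026]] bottle foot far [[0.0245, -0.0029]]
large [[-0.0014, 0.1937], [0.0014, 0.1283]] small [[-0.0049, -0.1275], [-0.0029, -0.1705]] model [[0.1378, -0.0401], [0.1173, -0.1003], [0.0823, -0.0574]]
```

Call:
jog_arm(ticks=[[0.06, 0, 0, 0, 0]])

```text
t: 2.3
tool_pos: [0.548, -0.0153, 0.162]
tool_rot: [3.122, -0.34, 0.002]
ft_force: [0.5, -0.1, 0.7]
grip_width: 0.0601
grip_force: 0.0
```

```bash
python3 where.py .5615 .005 .052 -.213
```

```text
t 2.3 tcp [ 0.548  -0.0153  0.162 ] delta [ 0.0087 -0.0228  0.11  ] turn -0.0042 tilt [ 0.001 -0.001 -1.   ]
```

To row units: 0.03 m is 0.6, -0.023 m is -0.46.

Call:
jog_arm(ticks=[[0.06, 0.18, -0.46, 0, 0], [0.06, 0, 0, 0.6, 0], [0.06, 0, 0, 0.6, 0], [0.06, 0, 0, 0, 0], [0.06, 0, 0, 0, 0]])

```text
t: 2.8
tool_pos: [0.5617, 0.0057, 0.1022]
tool_rot: [3.123, -0.34, 0.001]
ft_force: [-0.1, -0.5, 0.6]
grip_width: 0.0599
grip_force: 0.0
```

```bash
python3 where.py .5615 .005 .052 -.213
```

```text
t 2.8 tcp [0.5617 0.0057 0.1022] delta [-0.      0.0007  0.0502] turn -0.004 tilt [ 0.    -0.001 -1.   ]
```

To row units: 0.025 m is 0.5.

Call:
jog_arm(ticks=[[0.06, 0, 0, 0.5, 0], [0.06, 0, 0, 0.5, 0], [0.06, 0, 0, 0, 0], [0.028, 0, 0, 0, 0], [0.028, 0, 0, 0, 0]], force=25)

```text
t: 3.3
tool_pos: [0.563, 0.0068, 0.0533]
tool_rot: [-3.123, 0.338, -0.005]
ft_force: [0.9, 0.6, -0.7]
grip_width: 0.0316
grip_force: 0.1
```

Call:
jog_arm(ticks=[[0.028, 0, 0, 0, 0], [0.028, 0, 0, 0, 0], [0.028, 0, 0, 0, 0]])

```text
t: 3.6
tool_pos: [0.563, 0.0068, 0.0534]
tool_rot: [-3.123, 0.338, -0.005]
ft_force: [-1.5, -1.0, 8.3]
grip_width: 0.0299
grip_force: 24.4
```

To row units: -0.04 m is -0.8, -0.03 m is -0.6.

Call:
jog_arm(ticks=[[0.028, 0, 0, -0.6, 0], [0.028, 0, 0, -0.8, 0], [0.028, 0, 0, 0, 0], [0.028, 0, 0, 0, 0]])

```text
t: 4.0
tool_pos: [0.5626, 0.007, 0.1231]
tool_rot: [-3.123, 0.338, -0.005]
ft_force: [-0.6, 0.9, -0.9]
grip_width: 0.0304
grip_force: 25.0
```

```bash
python3 where.py .659 .078 .120 -.213
```

```text
t 4.0 tcp [0.5626 0.007  0.1231] delta [ 0.079  -0.09    0.0034] turn -0.0024 tilt [ 0.004  0.    -1.   ]
```

To row units: -0.03 m is -0.6, 0.019 m is 0.38.

Call:
jog_arm(ticks=[[0.028, 0.6, -0.6, 0, 0], [0.028, 0.6, -0.6, 0, 0], [0.028, 0.38, -0.6, 0, 0], [0.028, 0, 0, 0.6, 0], [0.028, 0, 0, 0.6, 0]])

```text
t: 4.5
tool_pos: [0.6585, 0.0796, 0.0602]
tool_rot: [-3.123, 0.334, -0.001]
ft_force: [0.5, -0.3, -0.8]
grip_width: 0.0304
grip_force: 25.0
```

Call:
jog_arm(ticks=[[0.028, 0, 0, 0.3, 0], [0.028, 0, 0, 0, 0], [0.028, 0, 0, 0, 0]])

```text
t: 4.8
tool_pos: [0.658, 0.0778, 0.0466]
tool_rot: [3.123, -0.338, 0.0]
ft_force: [0.8, 0.5, 0.4]
grip_width: 0.03
grip_force: 25.3
```

```bash
python3 where.py .659 .078 .0413 -.213
```

```text
t 4.8 tcp [0.658  0.0778 0.0466] delta [ 0.0009 -0.0004  0.0053] turn -0.0025 tilt [ 0. -0. -1.]
```

To row units: 0.003 m is 0.06, 0.002 m is 0.04.

Call:
jog_arm(ticks=[[0.028, 0, 0, 0.06, 0], [0.028, 0, 0, 0.04, 0], [0.028, 0, 0, 0, 0], [0.028, 0, 0, 0, 0]])

```text
t: 5.2
tool_pos: [0.658, 0.0781, 0.0417]
tool_rot: [-3.123, 0.337, -0.001]
ft_force: [0.5, -0.2, 0.2]
grip_width: 0.0303
grip_force: 25.3
```

```bash
python3 where.py .659 .078 .0413 -.213
```

```text
t 5.2 tcp [0.658  0.0781 0.0417] delta [ 0.0009 -0.0002  0.0004] turn -0.0022 tilt [ 0.  0. -1.]
```

To row units: 0.001 m is 0.02.

Call:
jog_arm(ticks=[[0.028, 0, 0, 0.02, 0], [0.028, 0, 0, 0, 0], [0.05, 0, 0, 0, 0], [0.05, 0, 0, 0, 0], [0.05, 0, 0, 0, 0]])

```text
t: 5.7
tool_pos: [0.6578, 0.078, 0.0401]
tool_rot: [3.123, -0.337, -0.0]
ft_force: [0.2, 0.8, 0.4]
grip_width: 0.05
grip_force: 0.0
```

Call:
jog_arm(ticks=[[0.05, 0, 0, -0.4, 0], [0.05, 0, 0, -0.8, 0], [0.05, 0, 0, -0.8, 0], [0.05, -0.9, 0, 0, 0], [0.05, -0.9, 0, 0, 0]])

```text
t: 6.2
tool_pos: [0.5706, 0.0973, 0.1417]
tool_rot: [-3.122, 0.339, -0.006]
ft_force: [-1.2, 0.9, -1.0]
grip_width: 0.0499
grip_force: 0.0
```

Run:
```python
from h import *
from bench import bot, imaging
for n in('top','side','wrist'):
    p=imaging.snapshot(n);pickle.dump(p,open(f'pics/{n}2.pkl','wb'));cv2.imwrite(f'pics/{n}2.png',p['frame'])
```

```bash
python3 where.py .47 .327 .15 -.083
```

```text
t 6.35 tcp [0.5664 0.098  0.1398] delta [-0.1426 -0.2035 -0.0099] turn -0.1296 tilt [-0.004 -0.    -1.   ]
```

View pics/wrist2.png

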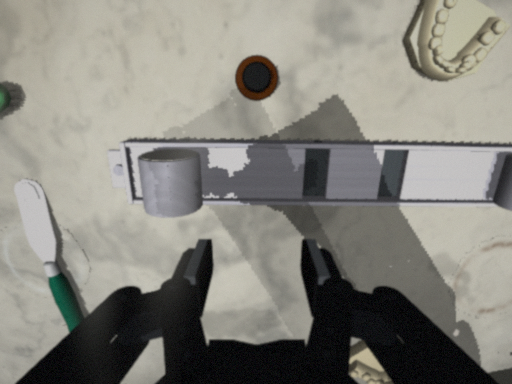

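The bottle stands upright behind the track at (257,77). The spatula has its blade tip at (29,181), its neck at (50,266), and its handle going down to (78,325). The large ring is untouched, spanning columns 139 to 202.

Run:
```python
from h import *
p=pickle.load(open('pics/wrist2.pkl','rb'));r=lambda x:np.round(x,4).tolist()
print('tip,neck,handle start',r(onz(p,[[29,181],[50,266],[56,277],[68,306]],[.001,.01,.0105,.0105])))
s=onz(p,[[316,173],[394,174]],.012);print('slots',r(s))
p=pickle.load(open('pics/top2.pkl','rb'));h=cv2.cvtColor(p['frame'],cv2.COLOR_BGR2HSV)
sub=h[205:235,136:147];print(h[220,138:147].tolist())
m=np.zeros(h.shape[:2],np.uint8);b=cv2.inRange(h,(50,60,20),(100,255,140));m[195:245,130:160]=b[195:245,130:160]
yy,xx=np.where(m);print(len(xx),xx.min(),xx.max(),yy.min(),yy.max())
W=onz(p,np.c_[xx,yy],.0105)[:,:2];c=W.mean(0);u=np.linalg.svd(W-c,full_matrices=0)[2][0];t=(W-c)@u;print('handle c',c,u,t.min(),t.max(),'ang',np.arctan(u[1]/u[0]))
```

```text
tip,neck,handle start [[0.6153, 0.3137, 0.001], [0.5257, 0.3285, 0.01], [0.5119, 0.3279, 0.0105], [0.4734, 0.3322, 0.0105]]
slots [[0.5678, 0.0425, 0.012], [0.5519, -0.0274, 0.012]]
[[60, 11, 139], [74, 47, 114], [76, 63, 118], [74, 59, 117], [73, 45, 108], [69, 33, 101], [55, 15, 99], [35, 13, 122], [24, 8, 165]]
93 137 144 205 236
handle c [0.47156339 0.32930654] [-0.99536332  0.09618658] -0.0458811658618886 0.04628275295355644 ang -0.09633552079519914
```

To row units: -0.045 m is -0.9, -0.04 m is -0.8, -0.03 rad / 6.2832 = -0.0048.

Call:
jog_arm(ticks=[[0.05, 0, -0.4, 0, -0.0048], [0.05, -0.4, -0.9, 0, -0.0048], [0.05, -0.56, -0.8, 0, -0.0048], [0.05, -0.56, -0.9, 0, -0.0043], [0.05, -0.56, -0.9, 0, 0]])

```text
t: 6.85
tool_pos: [0.4991, 0.3023, 0.1405]
tool_rot: [-3.136, 0.152, -0.003]
ft_force: [0.6, 0.8, -1.6]
grip_width: 0.0499
grip_force: 0.0
```

Call:
jog_arm(ticks=[[0.05, 0, 0, 0, 0], [0.05, 0, 0, 0, 0]])

```text
t: 7.05
tool_pos: [0.4987, 0.3019, 0.1404]
tool_rot: [-3.137, 0.147, -0.001]
ft_force: [0.0, -1.1, -0.0]
grip_width: 0.0498
grip_force: 0.0
```

```bash
python3 where.py .4865 .328 .10 -.096
```

```text
t 7.05 tcp [0.4987 0.3019 0.1404] delta [-0.0146 -0.0248  0.0404] turn 0.0021 tilt [ 0.001  0.002 -1.   ]
```

To row units: 0.04 m is 0.8, 0.03 m is 0.6.

Call:
jog_arm(ticks=[[0.05, -0.29, -0.5, 0, 0], [0.05, 0, 0, 0.8, 0], [0.05, 0, 0, 0.6, 0], [0.05, 0, 0, 0.4, 0], [0.05, 0, 0, 0, 0]])

```text
t: 7.55
tool_pos: [0.4864, 0.3227, 0.0475]
tool_rot: [3.134, -0.157, -0.005]
ft_force: [0.9, -0.4, -0.9]
grip_width: 0.0503
grip_force: 0.0
```

Call:
jog_arm(ticks=[[0.05, 0, 0, 0.2, 0], [0.05, 0, 0, 0.14, 0], [0.05, 0, 0, 0, 0], [0.05, 0, 0, 0, 0]])

```text
t: 7.95
tool_pos: [0.4868, 0.3253, 0.0338]
tool_rot: [-3.137, 0.154, -0.001]
ft_force: [0.1, 0.9, -1.0]
grip_width: 0.05
grip_force: 0.0
```

```bash
python3 where.py .4865 .328 .028 -.096
```

```text
t 7.95 tcp [0.4868 0.3253 0.0338] delta [-0.0005 -0.0027  0.0058] turn -0.0023 tilt [ 0.001  0.    -1.   ]
```

To row units: 0.0055 m is 0.11, -0.0027 m is -0.054.

Call:
jog_arm(ticks=[[0.05, 0, -0.054, 0.11, 0], [0.05, 0, 0, 0, 0], [0.015, 0, 0, 0, 0], [0.015, 0, 0, 0, 0], [0.015, 0, 0, 0, 0]], force=60)

```text
t: 8.45
tool_pos: [0.4868, 0.328, 0.0281]
tool_rot: [-3.137, 0.154, -0.0]
ft_force: [-0.3, -0.7, 3.0]
grip_width: 0.0186
grip_force: 58.6
```

Call:
jog_arm(ticks=[[0.015, 0, 0, 0, 0], [0.015, 0, 0, 0, 0], [0.015, 0, 0, 0, 0]])

```text
t: 8.75
tool_pos: [0.4868, 0.328, 0.0281]
tool_rot: [-3.137, 0.154, -0.001]
ft_force: [-1.2, 0.4, 5.6]
grip_width: 0.0187
grip_force: 58.8
```

```bash
python3 where.py .4865 .328 .028 -.096
```

```text
t 8.75 tcp [0.4868 0.328  0.0281] delta [-0.0003  0.      0.0001] turn -0.0022 tilt [ 0.  0. -1.]
```

To row units: -0.04 m is -0.8, -0.03 m is -0.6.

Call:
jog_arm(ticks=[[0.015, 0, 0, -0.6, 0], [0.015, 0, 0, -0.8, 0], [0.015, 0, 0, -0.8, 0], [0.015, 0, 0, 0, 0], [0.015, 0, 0, 0, 0]])

```text
t: 9.25
tool_pos: [0.487, 0.3278, 0.1383]
tool_rot: [-3.137, 0.154, -0.002]
ft_force: [0.1, -0.1, -0.3]
grip_width: 0.0185
grip_force: 58.8
```

Run:
```python
from h import *
from bench import bot, imaging
a=[]
for n in('wrist','side'):
    p=imaging.snapshot(n);pickle.dump(p,open(f'pics/{n}3.pkl','wb'));a.append(p['frame'])
a[1]=cv2.resize(a[1][80:220,150:337],(512,384),interpolation=2)
cv2.imwrite('pics/w3.png',cv2.resize(np.hstack(a),None,fx=.78,fy=.78,interpolation=3))
```

```bash
python3 where.py .4865 .328 .1 -.096
```

```text
t 9.35 tcp [0.4858 0.327  0.1365] delta [ 0.0007 -0.0011  0.0365] turn -0.0022 tilt [-0.002 -0.002 -1.   ]
```

View pics/w3.png

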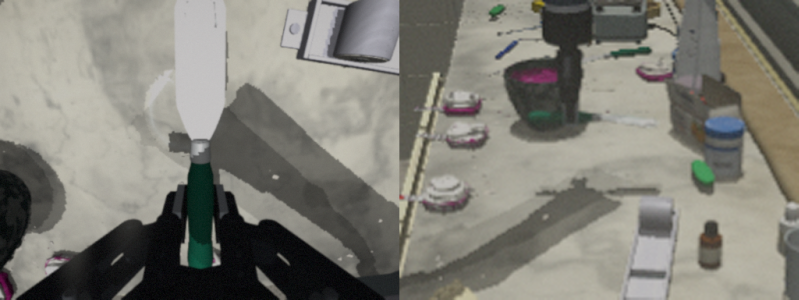

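The spatula is in the grip with its handle straight between the fingers and the blade pointing forward (scaled wrist columns 176 to 227). In the side view it looks level.

Run:
```python
from h import *
p=pickle.load(open('pics/wrist3.pkl','rb'));f=p['frame'].astype(int)
print('cam',ray(p,[[0,0]])[0])
mn=f.min(2)
from scipy.spatial.transform import Rotation as Q
T=np.array([.487,.3278,.1383]);a=-.094;X=np.array([np.cos(a),np.sin(a)]);Y=np.array([-X[1],X[0]])
for row in(10,40,70,100,130):
    c=np.where(mn[row,190:320]>190)[0]+190
    L,R=c.min(),c.max()
    out=[]
    for z in(.11,.115,.12):
        w=onz(p,[[L-.5,row],[R+.5,row]],z)[:,:2]-T[:2];out.append(np.round(1000*np.r_[w.mean(0)@X,w.mean(0)@Y,(w[0]-w[1])@Y],1).tolist())
    print(row,L,R,len(c),out)
```

```text
cam [0.57152236 0.31980581 0.25752374]
10 238 243 2 [[122.5, 7.2, 2.8], [121.2, 6.9, 2.7], [120.0, 6.7, 2.6]]
40 226 286 25 [[109.9, 0.1, 28.7], [109.1, 0.1, 27.8], [108.2, 0.1, 26.8]]
70 226 286 55 [[96.7, 0.2, 29.5], [96.3, 0.2, 28.5], [95.9, 0.2, 27.5]]
100 205 286 65 [[82.8, 5.5, 40.9], [82.9, 5.3, 39.6], [83.0, 5.1, 38.2]]
130 227 286 60 [[68.0, 0.1, 30.9], [68.6, 0.1, 29.9], [69.2, 0.1, 28.8]]
```

To row units: 0.03 m is 0.6, 0.025 m is 0.5, 0.04 rad / 6.2832 = 0.0064.

Call:
jog_arm(ticks=[[0.015, 0, 0.2, 0, 0.0064], [0.015, 0.1, 0.6, 0, 0.0064], [0.015, 0.2, 0.6, 0, 0.0059], [0.015, 0.3, 0.5, 0, 0], [0.015, 0, 0, 0, 0]])

```text
t: 9.85
tool_pos: [0.5011, 0.2219, 0.1365]
tool_rot: [3.117, -0.35, -0.002]
ft_force: [1.0, 0.1, -0.9]
grip_width: 0.0187
grip_force: 58.8
```

Call:
jog_arm(ticks=[[0.015, 0, 0, 0, 0], [0.015, 0, 0, 0, 0]])

```text
t: 10.05
tool_pos: [0.4996, 0.2292, 0.1372]
tool_rot: [-3.123, 0.337, 0.002]
ft_force: [-1.7, 0.1, -0.6]
grip_width: 0.019
grip_force: 58.8
```

```bash
python3 where.py .5096 .229 .062 -.2125
```

```text
t 10.05 tcp [0.4996 0.2292 0.1372] delta [ 0.01   -0.0019  0.0752] turn -0.0023 tilt [-0.001  0.    -1.   ]
```

To row units: 0.02 m is 0.4, 0.01 m is 0.2.

Call:
jog_arm(ticks=[[0.015, 0.2, -0.04, 0.4, 0], [0.015, 0, 0, 0.2, 0], [0.015, 0, 0, 0, 0], [0.015, 0, 0, 0, 0]])

```text
t: 10.45
tool_pos: [0.5097, 0.2288, 0.1076]
tool_rot: [3.123, -0.336, -0.002]
ft_force: [0.5, 0.2, -0.9]
grip_width: 0.0193
grip_force: 58.8
```

Run:
```python
from h import *
from bench import bot, imaging
p=imaging.snapshot('wrist');pickle.dump(p,open('pics/wrist4.pkl','wb'));cv2.imwrite('pics/w4.png',p['frame'])
```

```bash
python3 where.py .5096 .229 .062 -.2125
```

```text
t 10.5 tcp [0.5101 0.2288 0.1081] delta [-0.0005 -0.0001  0.0461] turn -0.002 tilt [-0.  0. -1.]
```

View pics/w4.png

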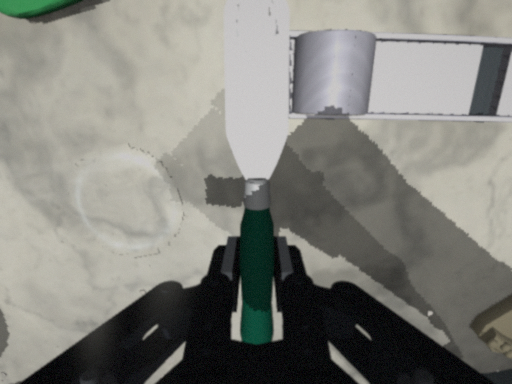

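The blade (columns 225 to 289) lies just outside the large ring (columns 294 to 376), parallel to it. Its straight part covers the track width (rows 35 to 118).

Run:
```python
from h import *
p=pickle.load(open('pics/wrist4.pkl','rb'));T=np.array([.5101,.2288]);a=-.2105;X=np.array([np.cos(a),np.sin(a)]);Y=np.array([-X[1],X[0]])
f=lambda uv,z:np.round(1000*np.c_[(onz(p,uv,z)[:,:2]-T)@X,(onz(p,uv,z)[:,:2]-T)@Y],1).tolist()
print('cam',ray(p,[[0,0]])[0]);print('blade',f([[225.5,75],[289.5,75]],.078),'ring',f([[294,75],[373,75]],.036),'walls',f([[420,36],[420,120]],.02),'slotA',f([[490,77]],.012))
```

```text
cam [0.59300626 0.21124056 0.22663137]
blade [[94.1, 15.1], [94.0, -16.2]] ring [[96.6, -23.7], [96.8, -73.8]] walls [[122.6, -109.0], [67.9, -118.2]] slotA [[98.4, -170.2]]
```

To row units: 0.02 m is 0.4, 0.015 m is 0.3.

Call:
jog_arm(ticks=[[0.015, 0, 0, 0.4, 0], [0.015, 0, 0, 0.3, 0], [0.015, 0, 0, 0.22, 0], [0.015, 0, 0, 0, 0], [0.015, 0, 0.06, 0, 0]])

```text
t: 11.0
tool_pos: [0.5099, 0.2258, 0.0618]
tool_rot: [-3.123, 0.336, 0.0]
ft_force: [0.1, 0.5, -1.2]
grip_width: 0.0184
grip_force: 58.8
```

Call:
jog_arm(ticks=[[0.015, 0, 0.06, 0, 0], [0.015, 0, 0.08, 0, 0], [0.015, 0, 0.1, 0, 0], [0.015, 0, 0.12, 0, 0], [0.015, 0, 0.12, 0, 0]])

```text
t: 11.5
tool_pos: [0.5047, 0.2012, 0.0619]
tool_rot: [3.123, -0.338, 0.0]
ft_force: [-0.2, -0.1, -0.4]
grip_width: 0.0186
grip_force: 58.7
```

```bash
python3 where.py .4819 .101 .062 -.2125
```

```text
t 11.5 tcp [0.5047 0.2012 0.0619] delta [-8.000e-04  1.028e-01 -1.000e-04] turn -0.0029 tilt [ 0. -0. -1.]
```

Call:
jog_arm(ticks=[[0.015, 0, 0.12, 0, 0], [0.015, 0, 0.14, 0, 0], [0.015, 0, 0.14, 0, 0], [0.015, 0, 0.14, 0, 0], [0.015, 0, 0.14, 0, 0]])

```text
t: 12.0
tool_pos: [0.4973, 0.1681, 0.0618]
tool_rot: [3.123, -0.337, -0.0]
ft_force: [0.3, -0.3, -0.7]
grip_width: 0.0189
grip_force: 58.7
```

Create look.py:
```python
from h import *
from bench import bot, imaging
import sys
p=imaging.snapshot('wrist');n=sys.argv[1];pickle.dump(p,open(f'pics/{n}.pkl','wb'))
# ring columns along the track mid line (track x = 0 at ring-centre height), grey profile printed against track y (mm)
o=np.array([.5613,.0082]);X=np.array([.9776,-.2104]);Y=np.array([.2104,.9776])
g=cv2.cvtColor(p['frame'],cv2.COLOR_BGR2GRAY)
ys=np.arange(-.22,.23,.004)
uv=proj(p,np.c_[o+np.outer(ys,Y),np.full(len(ys),float(sys.argv[2]))])
print([(int(round(y*1000)),int(g[int(v),int(u)])) for y,(u,v) in zip(ys,uv) if 0<=u<512 and 0<=v<384])
cv2.imwrite(f'pics/{n}.png',p['frame'])
```

```bash
python3 where.py .4819 .101 .062 -.2125; python3 look.py l1 .033
```

```text
t 12.0 tcp [0.4973 0.1681 0.0618] delta [-0.0007  0.0688 -0.0002] turn -0.0028 tilt [-0. -0. -1.]
[(16, 193), (20, 196), (24, 193), (28, 197), (32, 195), (36, 197), (40, 60), (44, 75), (48, 77), (52, 74), (56, 77), (60, 200), (64, 202), (68, 201), (72, 198), (76, 137), (80, 140), (84, 159), (88, 165), (92, 176), (96, 195), (100, 196), (104, 178), (108, 171), (112, 155), (116, 141), (120, 123), (124, 103), (128, 196), (132, 201), (136, 203), (140, 204), (144, 202), (148, 205), (152, 202), (156, 202), (160, 202), (164, 202), (168, 199), (172, 203), (176, 200), (180, 200), (184, 202), (188, 202), (192, 184), (196, 117), (200, 181), (204, 190), (208, 187), (212, 195), (216, 193), (220, 195), (224, 197), (228, 194)]
```

To row units: 0.007 m is 0.14, 0.006 m is 0.12.

Call:
jog_arm(ticks=[[0.015, 0, 0.14, 0, 0], [0.015, 0, 0.14, 0, 0], [0.015, 0, 0.14, 0, 0], [0.015, 0, 0.14, 0, 0], [0.015, 0, 0.12, 0, 0]])

```text
t: 12.55
tool_pos: [0.49, 0.1347, 0.0617]
tool_rot: [3.123, -0.338, -0.0]
ft_force: [-0.5, 0.4, -0.5]
grip_width: 0.0188
grip_force: 58.7
```

Call:
jog_arm(ticks=[[0.015, 0, 0.1, 0, 0], [0.015, 0, 0.08, 0, 0], [0.015, 0, 0.06, 0, 0], [0.015, 0, 0.06, 0, 0], [0.015, 0, 0.06, 0, 0]])

```text
t: 13.05
tool_pos: [0.4864, 0.1179, 0.0618]
tool_rot: [-3.123, 0.337, -0.0]
ft_force: [-0.4, 0.4, -0.9]
grip_width: 0.0186
grip_force: 58.8
```

Call:
jog_arm(ticks=[[0.015, 0, 0.04, 0, 0], [0.015, 0, 0.04, 0, 0], [0.015, 0, 0.02, 0, 0], [0.015, 0, 0, 0, 0]])

```text
t: 13.45
tool_pos: [0.4852, 0.1129, 0.0617]
tool_rot: [3.123, -0.338, -0.0]
ft_force: [0.9, 0.3, -0.7]
grip_width: 0.0188
grip_force: 58.7
```

```bash
python3 where.py .4819 .101 .062 -.2125; python3 look.py l2 .033
```

```text
t 13.45 tcp [0.4852 0.1129 0.0617] delta [-0.0007  0.0124 -0.0003] turn -0.0028 tilt [-0. -0. -1.]
[(-40, 190), (-36, 188), (-32, 191), (-28, 50), (-24, 74), (-20, 74), (-16, 76), (-12, 75), (-8, 196), (-4, 197), (0, 193), (4, 195), (8, 197), (12, 196), (16, 198), (20, 107), (24, 141), (28, 154), (32, 163), (36, 165), (40, 172), (44, 183), (48, 173), (52, 160), (56, 148), (60, 141), (64, 117), (68, 91), (72, 199), (76, 197), (80, 199), (84, 201), (88, 199), (92, 200), (96, 201), (100, 199), (104, 199), (108, 199), (112, 199), (116, 199), (120, 198), (124, 199), (128, 199), (132, 197), (136, 197), (140, 198), (144, 199), (148, 199), (152, 194), (156, 197), (160, 196), (164, 195), (168, 196), (172, 197), (176, 193), (180, 195), (184, 197), (188, 49), (192, 105), (196, 182), (200, 167), (204, 184), (208, 185), (212, 186)]
```

Units first: shifts go in shares of 50 mm and turns go in shares of 2 pi rad. So 0.002 m is 0.04, 0.001 m is 0.02.

Call:
jog_arm(ticks=[[0.015, 0, 0.04, 0, 0], [0.015, 0, 0.04, 0, 0], [0.015, 0, 0.04, 0, 0], [0.015, 0, 0.02, 0, 0], [0.015, 0, 0, 0, 0]])

```text
t: 14.0
tool_pos: [0.4838, 0.1059, 0.0618]
tool_rot: [3.123, -0.338, -0.0]
ft_force: [0.0, 0.1, -0.2]
grip_width: 0.0187
grip_force: 58.7
```

```bash
python3 look.py l3 .033
```

```text
[(-48, 191), (-44, 190), (-40, 189), (-36, 190), (-32, 185), (-28, 50), (-24, 73), (-20, 71), (-16, 74), (-12, 97), (-8, 195), (-4, 197), (0, 193), (4, 194), (8, 163), (12, 133), (16, 150), (20, 160), (24, 173), (28, 185), (32, 198), (36, 184), (40, 163), (44, 146), (48, 136), (52, 122), (56, 94), (60, 178), (64, 198), (68, 198), (72, 198), (76, 199), (80, 195), (84, 199), (88, 199), (92, 199), (96, 199), (100, 196), (104, 200), (108, 198), (112, 198), (116, 198), (120, 198), (124, 199), (128, 199), (132, 198), (136, 199), (140, 196), (144, 196), (148, 197), (152, 196), (156, 196), (160, 195), (164, 195), (168, 195), (172, 195), (176, 196), (180, 193), (184, 191), (188, 47), (192, 159), (196, 172), (200, 171), (204, 182), (208, 184)]
```

View pics/l3.png

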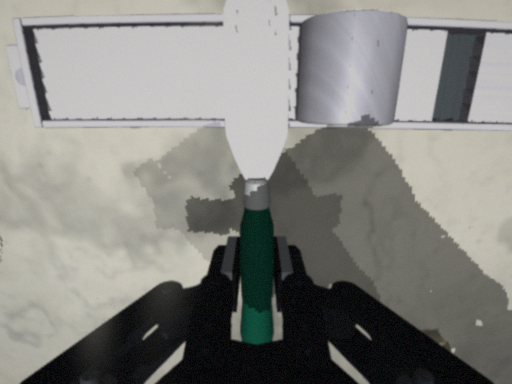

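The large ring now spans columns 298 to 406, and a gap to the blade (edge at 289) has opened. It has dropped into slot A. Next is the small ring.

To row units: 0.045 m is 0.9, -0.006 m is -0.12.

Call:
jog_arm(ticks=[[0.015, 0, -0.12, 0, 0], [0.015, 0, -0.04, -0.5, 0], [0.015, 0, 0, -0.6, 0], [0.015, 0, 0.6, -0.1, 0], [0.015, 0, 0.9, 0, 0]])

```text
t: 14.55
tool_pos: [0.4715, 0.0434, 0.1234]
tool_rot: [-3.122, 0.328, -0.007]
ft_force: [-0.4, -1.4, -1.3]
grip_width: 0.0188
grip_force: 58.8
```

Call:
jog_arm(ticks=[[0.015, 0, 0.9, 0, 0], [0.015, 0, 0.9, 0, 0], [0.015, 0, 0.9, 0, 0], [0.015, 0, 0.6, 0, 0], [0.015, 0, 0.4, 0, 0]])

```text
t: 15.05
tool_pos: [0.4295, -0.1423, 0.1219]
tool_rot: [3.122, -0.342, 0.0]
ft_force: [0.7, -0.2, -0.6]
grip_width: 0.0188
grip_force: 58.8
```

Call:
jog_arm(ticks=[[0.015, 0, 0, 0, 0], [0.015, 0, 0, 0, 0]])

```text
t: 15.25
tool_pos: [0.4304, -0.1394, 0.1218]
tool_rot: [-3.123, 0.338, -0.001]
ft_force: [-0.4, 0.1, -0.1]
grip_width: 0.019
grip_force: 58.8
```

```bash
python3 where.py .4265 -.1571 .060 -.2125
```

```text
t 15.25 tcp [ 0.4304 -0.1394  0.1218] delta [-0.      0.0181  0.0618] turn -0.0029 tilt [ 0.  0. -1.]
```

To row units: 0.018 m is 0.36, 0.01 m is 0.2.

Call:
jog_arm(ticks=[[0.015, 0, 0.36, 0.2, 0], [0.015, 0, 0, 0.1, 0], [0.015, 0, 0, 0, 0], [0.015, 0, 0, 0, 0]])

```text
t: 15.65
tool_pos: [0.4266, -0.1561, 0.1068]
tool_rot: [-3.123, 0.334, 0.0]
ft_force: [-0.8, -0.5, 0.0]
grip_width: 0.0188
grip_force: 58.8
```

```bash
python3 look.py l4 .031; python3 where.py .4265 -.1571 .060 -.2125
```

```text
[(-220, 170), (-216, 191), (-212, 184), (-208, 191), (-204, 190), (-200, 193), (-196, 191), (-192, 193), (-188, 193), (-184, 193), (-180, 191), (-176, 194), (-172, 192), (-168, 175), (-164, 103), (-160, 105), (-156, 124), (-152, 144), (-148, 157), (-144, 183), (-140, 184), (-136, 163), (-132, 156), (-128, 136), (-124, 189), (-120, 190), (-116, 191), (-112, 192), (-108, 190), (-104, 190), (-100, 192), (-96, 190), (-92, 188), (-88, 190), (-84, 187), (-80, 188), (-76, 187), (-72, 189), (-68, 189), (-64, 188), (-60, 187), (-56, 72), (-52, 75), (-48, 72), (-44, 67), (-40, 46), (-36, 184), (-32, 186), (-28, 185), (-24, 183), (-20, 183)]
t 15.7 tcp [ 0.4267 -0.1563  0.1069] delta [-0.      0.0009  0.0469] turn -0.0008 tilt [ 0.  0. -1.]
```

View pics/l4.png

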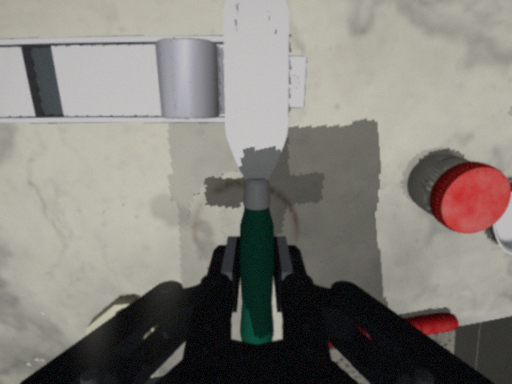

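The small ring spans columns 157 to 218, with a gap to the blade edge at 225. The jar at (470,195) is well clear.

To row units: 0.02 m is 0.4, 0.015 m is 0.3.

Call:
jog_arm(ticks=[[0.015, 0, 0, 0.4, 0], [0.015, 0, 0, 0.3, 0], [0.015, 0, 0, 0.22, 0], [0.015, 0, 0, 0, 0], [0.015, 0, -0.06, 0, 0]])

```text
t: 16.2
tool_pos: [0.427, -0.1547, 0.061]
tool_rot: [3.123, -0.338, 0.0]
ft_force: [0.1, -0.8, -0.4]
grip_width: 0.0187
grip_force: 58.8
```

Call:
jog_arm(ticks=[[0.015, 0, -0.06, 0, 0], [0.015, 0, -0.08, 0, 0], [0.015, 0, -0.1, 0, 0], [0.015, 0, -0.12, 0, 0], [0.015, 0, -0.12, 0, 0]])

```text
t: 16.7
tool_pos: [0.4321, -0.1306, 0.0609]
tool_rot: [-3.123, 0.337, -0.0]
ft_force: [0.4, 0.4, -0.6]
grip_width: 0.0185
grip_force: 58.8
```

Call:
jog_arm(ticks=[[0.015, 0, -0.14, 0, 0], [0.015, 0, -0.14, 0, 0], [0.015, 0, -0.14, 0, 0], [0.015, 0, -0.14, 0, 0], [0.015, 0, -0.14, 0, 0]])

```text
t: 17.2
tool_pos: [0.4395, -0.0964, 0.0608]
tool_rot: [-3.123, 0.337, 0.0]
ft_force: [-0.0, 0.5, -0.5]
grip_width: 0.0185
grip_force: 58.8
```

```bash
python3 where.py .452 -.0388 .060 -.2125; python3 look.py l5 .031
```

```text
t 17.2 tcp [ 0.4395 -0.0964  0.0608] delta [-0.0001 -0.0589  0.0008] turn -0.0026 tilt [-0.  0. -1.]
[(-220, 184), (-216, 181), (-212, 182), (-208, 192), (-204, 165), (-200, 161), (-196, 174), (-192, 171), (-188, 198), (-184, 198), (-180, 198), (-176, 193), (-172, 195), (-168, 199), (-164, 197), (-160, 194), (-156, 197), (-152, 198), (-148, 197), (-144, 196), (-140, 196), (-136, 196), (-132, 198), (-128, 197), (-124, 196), (-120, 198), (-116, 196), (-112, 170), (-108, 108), (-104, 135), (-100, 150), (-96, 169), (-92, 185), (-88, 187), (-84, 171), (-80, 155), (-76, 142), (-72, 193), (-68, 195), (-64, 196), (-60, 195), (-56, 194), (-52, 81), (-48, 79), (-44, 78), (-40, 72), (-36, 51), (-32, 193), (-28, 192), (-24, 192), (-20, 193), (-16, 191), (-12, 189), (-8, 188), (-4, 128), (0, 95)]
```

To row units: -0.007 m is -0.14, -0.006 m is -0.12.

Call:
jog_arm(ticks=[[0.015, 0, -0.12, 0, 0], [0.015, 0, -0.14, 0, 0], [0.015, 0, -0.14, 0, 0], [0.015, 0, -0.12, 0, 0], [0.015, 0, -0.1, 0, 0]])

```text
t: 17.75
tool_pos: [0.4462, -0.066, 0.0608]
tool_rot: [-3.123, 0.337, -0.0]
ft_force: [0.1, -0.8, -1.0]
grip_width: 0.0186
grip_force: 58.8
```

Call:
jog_arm(ticks=[[0.015, 0, -0.08, 0, 0], [0.015, 0, -0.06, 0, 0], [0.015, 0, -0.06, 0, 0], [0.015, 0, -0.04, 0, 0], [0.015, 0, -0.04, 0, 0]])

```text
t: 18.25
tool_pos: [0.449, -0.053, 0.0608]
tool_rot: [3.123, -0.338, -0.0]
ft_force: [0.2, 0.2, -0.9]
grip_width: 0.0185
grip_force: 58.8
```

Call:
jog_arm(ticks=[[0.015, 0, -0.04, 0, 0], [0.015, 0, -0.02, 0, 0], [0.015, 0, 0, 0, 0]])

```text
t: 18.55
tool_pos: [0.4497, -0.05, 0.0608]
tool_rot: [-3.123, 0.337, -0.0]
ft_force: [0.8, -0.5, -0.7]
grip_width: 0.0187
grip_force: 58.8
```

```bash
python3 where.py .452 -.0388 .060 -.2125; python3 look.py l6 .031
```

```text
t 18.55 tcp [ 0.4497 -0.05    0.0608] delta [-0.0001 -0.0114  0.0008] turn -0.0025 tilt [ 0.  0. -1.]
[(-208, 176), (-204, 174), (-200, 188), (-196, 184), (-192, 103), (-188, 65), (-184, 188), (-180, 188), (-176, 189), (-172, 191), (-168, 190), (-164, 193), (-160, 192), (-156, 191), (-152, 192), (-148, 191), (-144, 194), (-140, 194), (-136, 191), (-132, 192), (-128, 194), (-124, 195), (-120, 195), (-116, 196), (-112, 194), (-108, 196), (-104, 196), (-100, 196), (-96, 177), (-92, 193), (-88, 194), (-84, 197), (-80, 195), (-76, 194), (-72, 195), (-68, 192), (-64, 109), (-60, 108), (-56, 134), (-52, 149), (-48, 168), (-44, 184), (-40, 186), (-36, 170), (-32, 148), (-28, 137), (-24, 193), (-20, 194), (-16, 194), (-12, 193), (-8, 192), (-4, 191), (0, 178), (4, 92), (8, 90), (12, 42), (16, 52), (20, 64), (24, 89), (28, 97), (32, 112), (36, 119), (40, 133), (44, 141), (48, 153)]
```

To row units: -0.002 m is -0.04, -0.001 m is -0.02.

Call:
jog_arm(ticks=[[0.015, 0, -0.04, 0, 0], [0.015, 0, -0.04, 0, 0], [0.015, 0, -0.02, 0, 0], [0.015, 0, 0, 0, 0]])

```text
t: 19.0
tool_pos: [0.4508, -0.045, 0.0608]
tool_rot: [-3.123, 0.337, -0.0]
ft_force: [0.5, 0.3, -0.7]
grip_width: 0.0186
grip_force: 58.8
```

```bash
python3 look.py l7 .031
```

```text
[(-204, 175), (-200, 188), (-196, 182), (-192, 142), (-188, 50), (-184, 191), (-180, 192), (-176, 193), (-172, 190), (-168, 195), (-164, 192), (-160, 194), (-156, 192), (-152, 195), (-148, 195), (-144, 194), (-140, 194), (-136, 194), (-132, 194), (-128, 195), (-124, 195), (-120, 195), (-116, 195), (-112, 197), (-108, 197), (-104, 198), (-100, 198), (-96, 199), (-92, 196), (-88, 198), (-84, 198), (-80, 197), (-76, 197), (-72, 198), (-68, 198), (-64, 198), (-60, 196), (-56, 136), (-52, 82), (-48, 115), (-44, 138), (-40, 157), (-36, 170), (-32, 178), (-28, 179), (-24, 167), (-20, 151), (-16, 126), (-12, 196), (-8, 193), (-4, 197), (0, 191), (4, 89), (8, 92), (12, 38), (16, 54), (20, 72), (24, 90), (28, 100), (32, 116), (36, 126), (40, 135), (44, 144), (48, 158), (52, 166)]
```

To row units: -0.03 m is -0.6, 0.006 m is 0.12.

Call:
jog_arm(ticks=[[0.015, 0, 0.12, 0, 0], [0.015, 0, 0.04, -0.5, 0], [0.015, 0, 0, -0.6, 0], [0.015, 0, 0, -0.4, 0], [0.015, 0, -0.6, 0, 0]])

```text
t: 19.55
tool_pos: [0.4564, -0.0279, 0.1382]
tool_rot: [3.12, -0.349, 0.007]
ft_force: [1.6, 0.6, -1.3]
grip_width: 0.0194
grip_force: 58.8
```

Call:
jog_arm(ticks=[[0.015, 0, -0.9, 0, 0], [0.015, 0, -0.9, 0, 0], [0.015, 0, -0.9, 0, 0], [0.015, 0, -0.9, 0, 0], [0.015, 0, -0.9, 0, 0]])

```text
t: 20.05
tool_pos: [0.5037, 0.1971, 0.1357]
tool_rot: [3.123, -0.338, -0.0]
ft_force: [1.4, -1.2, -0.5]
grip_width: 0.0186
grip_force: 58.8
```

Call:
jog_arm(ticks=[[0.015, 0, -0.9, 0, -0.0064], [0.015, 0, -0.6, 0, -0.0064], [0.015, 0, -0.4, 0, -0.0059], [0.015, 0, 0, 0, 0], [0.015, 0, 0, 0, 0]])

```text
t: 20.55
tool_pos: [0.5209, 0.2883, 0.1354]
tool_rot: [3.137, -0.155, -0.001]
ft_force: [-0.2, -0.2, -0.2]
grip_width: 0.0189
grip_force: 58.8
```

```bash
python3 where.py .4868 .328 .0281 -.096; python3 look.py l8 .033
```

```text
t 20.55 tcp [0.5209 0.2883 0.1354] delta [-0.0378 -0.0363  0.1072] turn -0.003 tilt [-0.001 -0.001 -1.   ]
[(76, 168), (80, 186), (84, 188), (88, 189), (92, 187), (96, 187), (100, 188), (104, 187), (108, 189), (112, 191), (116, 191), (120, 189), (124, 191), (128, 193), (132, 193), (136, 191), (140, 192), (144, 192), (148, 193), (152, 192), (156, 193), (160, 194), (164, 194), (168, 193), (172, 192), (176, 195), (180, 192), (184, 193), (188, 191), (192, 193), (196, 194), (200, 195), (204, 179), (208, 180), (212, 64), (216, 189), (220, 176), (224, 182), (228, 194)]
```

To row units: 0.03 m is 0.6, -0.02 m is -0.4.

Call:
jog_arm(ticks=[[0.015, -0.4, -0.4, 0.4, 0], [0.015, -0.36, -0.32, 0.6, 0], [0.015, 0, 0, 0.6, 0], [0.015, 0, 0, 0.3, 0], [0.015, 0, 0, 0, 0]])

```text
t: 21.1
tool_pos: [0.4862, 0.326, 0.039]
tool_rot: [3.134, -0.158, -0.004]
ft_force: [-0.1, -1.2, -0.1]
grip_width: 0.0187
grip_force: 58.8
```

Call:
jog_arm(ticks=[[0.015, 0, 0, 0.12, 0], [0.015, 0, 0, 0.06, 0], [0.015, 0, 0, 0.04, 0], [0.015, 0, 0, 0, 0]])

```text
t: 21.5
tool_pos: [0.4871, 0.3289, 0.0302]
tool_rot: [-3.137, 0.155, -0.001]
ft_force: [-0.7, 0.1, -1.0]
grip_width: 0.0185
grip_force: 58.8
```

```bash
python3 where.py .4868 .328 .0281 -.096
```

```text
t 21.5 tcp [0.4871 0.3289 0.0302] delta [-0.0002  0.0009  0.0021] turn -0.0025 tilt [ 0.001  0.    -1.   ]
```

Lower the last bit, release, rise and look at the end state.

To row units: 0.0015 m is 0.03.

Call:
jog_arm(ticks=[[0.015, 0, 0, 0.03, 0], [0.015, 0, 0, 0, 0], [0.035, 0, 0, 0, 0], [0.05, 0, 0, 0, 0], [0.05, 0, 0, 0, 0]])

```text
t: 22.0
tool_pos: [0.4868, 0.329, 0.0284]
tool_rot: [-3.138, 0.154, -0.0]
ft_force: [0.7, -0.2, -0.4]
grip_width: 0.0497
grip_force: 0.0
```

Call:
jog_arm(ticks=[[0.05, 0, 0, -0.3, 0], [0.05, 0, 0, -0.6, 0], [0.05, 0, 0, -0.8, 0], [0.05, 0, 0, -0.8, 0], [0.05, -0.6, 0, 0, 0]])

```text
t: 22.5
tool_pos: [0.4634, 0.3333, 0.1602]
tool_rot: [-3.13, 0.161, -0.018]
ft_force: [0.6, 1.5, 0.1]
grip_width: 0.0499
grip_force: 0.0
```

Call:
jog_arm(ticks=[[0.05, -0.6, 0, 0, 0], [0.05, 0, 0, 0, 0], [0.05, 0, 0, 0, 0], [0.05, 0, 0, 0, 0], [0.05, 0, 0, 0, 0]])

```text
t: 23.0
tool_pos: [0.4281, 0.3346, 0.1535]
tool_rot: [-3.138, 0.156, -0.001]
ft_force: [0.2, -0.7, -0.3]
grip_width: 0.05
grip_force: 0.0
```

Run:
```python
from h import *
from bench import bot, imaging
p=imaging.snapshot('top');pickle.dump(p,open('pics/top9.pkl','wb'));q=imaging.snapshot('side')
a=cv2.resize(p['frame'][130:245,125:330],None,fx=2.6,fy=2.6,interpolation=2);b=cv2.resize(q['frame'][130:275,190:340],(300,290),interpolation=2)
c=np.zeros((600,533,3),np.uint8);c[:a.shape[0],:]=a[:,:533];c[305:595,:300]=b;cv2.imwrite('pics/end.png',c)
```

```text
(no output)
```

View pics/end.png

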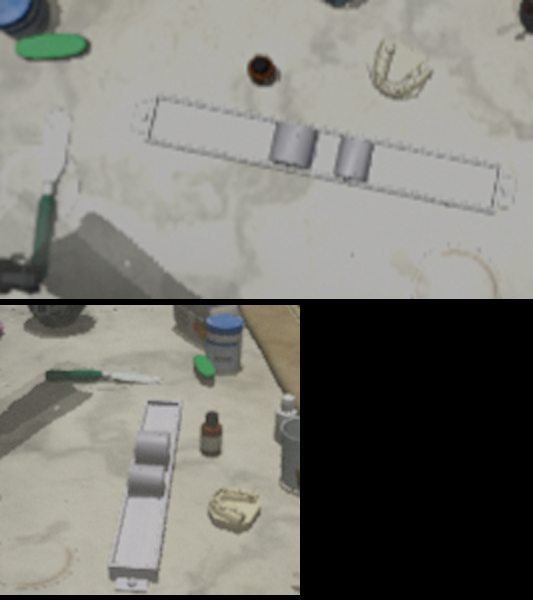

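Both rings sit at the slots, at (293,144) and (354,157). The bottle is upright at (261,69), the spatula lies on the bench at left and the bystanders are undisturbed. I'll check the ring positions numerically before handing in.

Run:
```python
from h import *
p=pickle.load(open('pics/top9.pkl','rb'));o=np.array([.5613,.0082]);Y=np.array([.2104,.9776])
g=cv2.cvtColor(p['frame'],cv2.COLOR_BGR2GRAY).astype(np.float32)
ys=np.arange(-.075,.076,.001)
for z in (.033,):
    uv=proj(p,np.c_[o+np.outer(ys,Y),np.full(len(ys),z)]).astype(np.float32)
    v=cv2.remap(g,uv[:,:1].copy(),uv[:,1:].copy(),cv2.INTER_LINEAR)[:,0]
    print([(int(round(y*1000)),int(a)) for y,a in zip(ys,v)][::2])
from bench import bot, imaging;print(bot.get_state()['t'])
```

```text
[(-75, 175), (-73, 175), (-71, 174), (-69, 174), (-67, 174), (-65, 175), (-63, 175), (-61, 175), (-59, 173), (-57, 153), (-55, 110), (-53, 104), (-51, 110), (-49, 126), (-47, 137), (-45, 145), (-43, 149), (-41, 152), (-39, 158), (-37, 164), (-35, 167), (-33, 166), (-31, 162), (-29, 154), (-27, 147), (-25, 141), (-23, 129), (-21, 119), (-19, 113), (-17, 141), (-15, 162), (-13, 174), (-11, 175), (-9, 175), (-7, 175), (-5, 175), (-3, 175), (-1, 175), (1, 175), (3, 175), (5, 170), (7, 142), (9, 110), (11, 81), (13, 88), (15, 101), (17, 114), (19, 122), (21, 129), (23, 136), (25, 141), (27, 147), (29, 153), (31, 159), (33, 162), (35, 165), (37, 167), (39, 165), (41, 160), (43, 154), (45, 149), (47, 145), (49, 140), (51, 132), (53, 124), (55, 117), (57, 135), (59, 160), (61, 172), (63, 175), (65, 175), (67, 175), (69, 175), (71, 175), (73, 175), (75, 174)]
23.1
```

```bash
python3 -c "
from bench import bot, imaging
print(bot.finish_job())"
```

```text
the job is handed in; nothing more can be done
None
```

I handed the job in at about 23 s of the 72 s allowed; it returned no verdict. By the last pictures each ring sits in its slot, the bottle stands upright behind the track, the spatula lies on the bench clear of the track, and the model and brush look unmoved (the jar and tape weren't in that last view).

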